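Drag a dropped washer out from under a press table

TASK

A steel washer has dropped under the low slotted press table. Pick up the flat probe, slide its toe in along the bench beside the washer until you feel it rest against the backstop, and with the toe kept lightly against the backstop sweep it sideways in behind the washer; then drag the washer out through the open front until it lies flat on the bench, wholly clear of the table, and lay the probe down flat on the bench, toe and all in front of the table. Touch the washer only with the probe, work gently (do not ram the probe against the table, its rails or its backstop, nor press it hard onto the bench while it is in the gap), and leave the things around alone.

Things in the scene. Friction and masses are not known exactly. Their poses are not given: they have to be found in the camera images.
- bench: the flat grey work bench, fixed; its top is at z = 0 (origin: middle of the bench)
- stand: small aluminium press table, fixed, 238 mm (its x) by 140 mm (its y). Origin: on the bench under its centre; z up. A plate with underside 22 mm and top 34 mm above the bench rests on two solid side rails along y, inner faces at x = -107 and +107 mm. The only opening is the front, facing the stand's own -y, edge at y = -70 mm. The gap's floor is the bench itself. Its back is closed by a backstop
- mouth (a point): middle of the gap's open front: stand x = 0, y = -70 mm, 11 mm above the bench. The adjustable, clamped, unyielding backstop (18 mm tall, solid) runs straight across the back of the gap, parallel to the stand's x, rail to rail; its flat face is somewhere from y = +37 to +61 mm in the stand's frame: its setting is not measured, find it by touch
- probe: flat aluminium probe with a black handle, loose on the bench, about 130 g. Origin: underside, below the place to grip. x along the blade to the tip, z up. Blade 16 mm wide, 4 mm thick, from x = -50 to +207 mm, flat on the bench. Handle on top of the blade: x = -55 to +45 mm, 20 mm wide, its top 34 mm above the underside; pinch it across its width (y) from above, at x = 0
- toe (a point): middle of the far edge of the probe's toe: probe x = 207, y = -22, z = 2 mm. The toe is flat, 4 mm thick, and sticks out sideways at the tip to the probe's own -y, from the blade's edge (y = -8 mm) to y = -38 mm. Far edge straight at x = 207 mm; near edge slightly barbed, from x = 198 mm at the blade to x = 195 mm at y = -32 mm, then a sharp taper to x = 203 mm at its end
- washer: thick plain steel washer, 28 mm outside, 14 mm hole, 5 mm thick, about 20 g, lying flat on the bench in the gap, centre at stand y = 9 to 21 mm and x = -35 to +85 mm; 2 to 38 mm of space is left between it and the backstop. Origin: centre of its underside
- black_box: bystander: black plastic box 60 x 110 x 42 mm on the bench; origin centre of underside
- tube_block: bystander: hollow square aluminium block 60 x 60 x 50 mm; origin centre of underside
- parts_bin: bystander: grey open bin 120 x 90 x 45 mm behind the press table; origin centre of underside
- plate_top (a point): on the plate: stand x = 0, y = 0, 34 mm above the bench. Six slots, 14 mm wide, along y (centred at x = -90, -54, -18, 18, 54, 90 mm, from y = -55 to +40 mm) give glimpses into the gap from above. A press portal with a cylinder rises from the plate at y = 37 to 71 mm, up to 200 mm above the bench

How it is judged:
By the outcome, as a careful person would: the job done as asked, in the order asked, and still so for the second after the job is handed in, with the robot touching nothing.
It also fails if it takes over 64 s, if anything falls off the work surface, if the arm or the gripper's body presses on something with over 40 N, if the wrist force passes 120 N, or if a joint passes its speed limit or range.

ROBOT

A 6-joint arm with a two-finger parallel gripper is mounted at the origin on the work surface. World frame = base frame: x ahead of the robot, y to its left, z up, the work surface at z = 0. Lengths are in m, angles in rad, forces in N, time in s.
With the tool pointing down it reaches from about 0.325 to 0.775 m from the base axis. Payload 9.3 kg.
Tool frame: the origin (TCP) lies at the very end of the fingers, on their centre line; the grasp point (between the pads) lies 19 mm behind it; z points along the fingers, y is the line along which they close (so a half turn about z gives the same grasp; the last joint's range is limited). The gripper opens to 85 mm and grips with 20 to 120 N. Pads are 22 mm wide; open, the fingers measure 114 mm over their backs; the gripper's body (76 mm by 85 mm) begins 54 mm behind the grasp point. The pads swing forward as they close: fully open they stand 13 mm farther back than shut.
Start: joints at [1.163, 0.259, 0.021, 1.334, 0, 1.418], TCP at [0.139, 0.532, 0.231] pointing down, gripper open.
Joint ranges: [-3.04, 3.04], [-0.91, 1.82], [-1.04, 1.36], [-1.92, 1.95], [-1.52, 1.45], [-3.14, 3.14]. Speed limits (rad/s): [2.22, 2.22, 2.79, 3.14, 3.14, 3.14].

INTERFACE

Orientations are given as a rotation vector (axis times angle).
In Python, from plant import r gives the robot as it stands.
- The arm moves only by the tool step_arm, never from a script. Its arguments are lists of equal length, an entry for each row: "grip": the finger opening in m, from 0 to 0.0854; "slide": the shift along the tool's x, y, z in m, a list of three; "roll": the turn about the tool's z in degrees. In form: {"grip": [grip, ...], "slide": [[tx, ty, tz], ...], "roll": [roll, ...]}. A call has 1 to 8 rows; each row shifts and turns the commanded pose from where the row before left it, along the tool's axes as they then stand; what a row does not reach is not made up. A row lasts 1/10 s, in which the tool goes at most 50 mm and 8.59 degrees, less where a joint would pass 70% of its speed; a pose out of reach is approached as far as the arm can. A call with a gripper value outside its range is refused whole. The fingers move at their own pace and stop on an object; the grip force is fixed at half the most. Time passes only in rows, so rows that do not move let the fingers close. It gives the time, the measured TCP pose, the force, the opening and the grip force at its end, in the units of the state.
- r.get_state(): the state, without advancing time (a new reading comes with each control period).
- r.get_image(name): name is "scene" or "top"; returns the picture (420x560x3 uint8, red, green, blue); there is no depth.
- r.camera_model(name): a dict with "fovy" (degrees; the focal length in pixels is half the picture's height over the tangent of half this angle, whatever the lens; pixels are square), "cx", "cy" (the principal point, pixels), "camera_from_world" (4x4, takes a point from world to camera coordinates). Camera axes: x right, y down, z forward; pixel columns grow to the right and rows downward; lengths in m; the calibration is good to about 2 mm. A picture is of the moment at which its call begins. camera_model takes no time and is no camera call.
- r.finish_job(): hands the job in; it is judged then, once.
Trained networks look in the newest picture that a camera, given by its name, has taken for a name from the list of things; names that differ only in an ending like _2 or _b are one class to them, and where a whole thing is asked for, a point or a joint stands for the part that bears it (a point fixed in the world has none). Each returns a list of dicts, best first, with "p" (0 to 1); they miss things now and then, are a little off and sometimes report something else, mostly with a low value. They report only what shows in the picture. A call takes as long as a camera call.
- r.boxes_of(camera, name): "pixel" ([column, row] in pixels, amid what is visible of it).
The state is a dict: "time": time; "joint_pos": joint angles; "qd": joint speeds; "tau": joint torques, N m; "eef_pos": TCP position; "eef_rot": TCP orientation; "force": force on the tool from outside, world axes, zero at the start; "ft_torque": the same for the moment, N m; "opening": opening from 0.0 (shut) to 1.0 (fully open); "gripper_force": force on a finger pad.
Only numpy, scipy, OpenCV 4.12 (cv2) and the standard library are available. Lean on these libraries where they do the work, as an engineer would, in place of code of your own. Each camera call takes 0.05 s, during which the arm holds its last target. There are 200 camera calls.

## Working session

There is one attempt and no reset: what is moved stays moved. The work goes in short steps, Python scripts to look and compute and a tool call to move; the robot and the scene stay as the last step left them, time stands still between calls to the robot, and variables do not carry over. Pictures are saved under pics/ and viewed, at most 13 in all, crops included, and the job is handed in when it is done.

Besides the shell and the picture viewer there is one more tool, called after ">>>" as a command line: name --pt "numbers of a row" for each row, then --argument value for the rest. step_arm: Moves the arm, as the interface text tells. Its arguments: {"type":"object","properties":{"grip":{"type":"array","items":{"type":"number"}},"slide":{"type":"array","items":{"type":"array","items":{"type":"number"}}},"roll":{"type":"array","items":{"type":"number"}}},"required":["grip","slide","roll"]}

```bash
mkdir -p pics; ls; cat > h.py <<'E'
import numpy as np, cv2
from plant import r
def cam(n):
    m=r.camera_model(n); f=210/np.tan(np.radians(m['fovy'])/2); return f,m['cx'],m['cy'],np.array(m['camera_from_world'])
def ray(n,px,z):
    f,cx,cy,T=cam(n); R,t=T[:3,:3],T[:3,3]
    d=R.T@np.array([(px[0]-cx)/f,(px[1]-cy)/f,1]); c=-R.T@t
    return c+d*(z-c[2])/d[2]
def proj(n,p):
    f,cx,cy,T=cam(n); q=T[:3,:3]@np.asarray(p)+T[:3,3]; return np.array([cx+f*q[0]/q[2],cy+f*q[1]/q[2]])
def save(n,fn,k=None,s=1):
    im=r.get_image(n)[:,:,::-1]
    if k: im=im[k[1]:k[3],k[0]:k[2]]
    cv2.imwrite('pics/'+fn,cv2.resize(im,None,fx=s,fy=s,interpolation=cv2.INTER_CUBIC)); return im
E
python3 - <<'E'
from h import *
np.set_printoptions(precision=4,suppress=True)
a=save('top','t0.png',s=1.42);b=save('scene','s0.png',s=1.42)
Z=dict(stand=.034,plate_top=.034,mouth=.011,probe=.02,toe=.002,washer=.005,black_box=.042,tube_block=.05,parts_bin=.045)
for c in('top','scene'):
    f,cx,cy,T=cam(c);print(c,f,cx,cy,-T[:3,:3].T@T[:3,3])
    for n,z in Z.items():
        for d in r.boxes_of(c,n)[:2]: print(c,n,np.round(d['pixel'],1),round(d['p'],2),ray(c,d['pixel'],z)[:2])
s=r.get_state();print(s['time'],s['eef_pos'],s['eef_rot'],s['force'],s['opening'])
E
```

```text
pics
top 519.1414863169929 275.6418004931708 205.29613286165954 [0.4407 0.0612 1.3593]
top stand [240.5 236.2] 0.71 [0.5793 0.1715]
top plate_top [238.6 241.2] 0.96 [0.5663 0.176 ]
top plate_top [283.5 245.5] 0.74 [0.5573 0.0608]
top mouth [239.1 237.6] 0.78 [0.578  0.1769]
top probe [399.8 244.3] 0.79 [ 0.5667 -0.2385]
top toe [403.8 240.4] 0.71 [ 0.5787 -0.2532]
top black_box [310.  147.4] 0.76 [ 0.8148 -0.0045]
top tube_block [430.5 184.2] 0.73 [ 0.7195 -0.3135]
top tube_block [238.5 237.9] 0.66 [0.5732 0.1751]
top parts_bin [129.  265.9] 0.72 [0.4981 0.4504]
scene 502.6620670389093 279.1789594060381 217.4022530531176 [1.2685 0.7118 1.1798]
scene stand [320.4 224. ] 0.84 [0.5715 0.1703]
scene plate_top [321.4 224. ] 0.59 [0.5695 0.1723]
scene mouth [318.9 222.8] 0.93 [0.5574 0.1533]
scene probe [227.1 156.2] 0.57 [ 0.5742 -0.2361]
scene toe [227.5 156.4] 0.81 [ 0.5631 -0.2492]
scene black_box [214.1 238.9] 0.59 [0.8255 0.0015]
scene tube_block [174.2 161. ] 0.8 [ 0.724  -0.3121]
scene parts_bin [416.6 272.8] 0.71 [0.5171 0.4636]
1.0 [0.1386 0.5322 0.2313] [-0.3991 -3.1161 -0.    ] [-0.0454  0.3369  0.8691] 1.0030788749163524
```

View pics/t0.png

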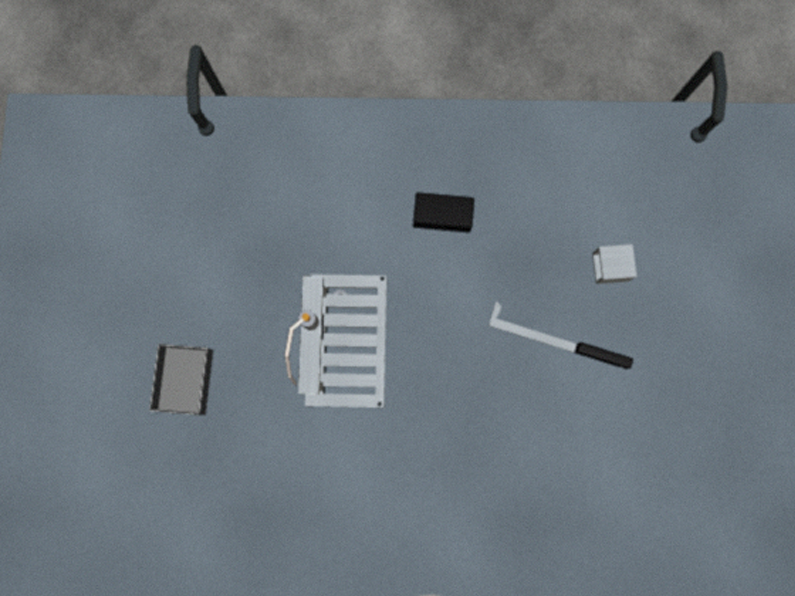

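View pics/s0.png

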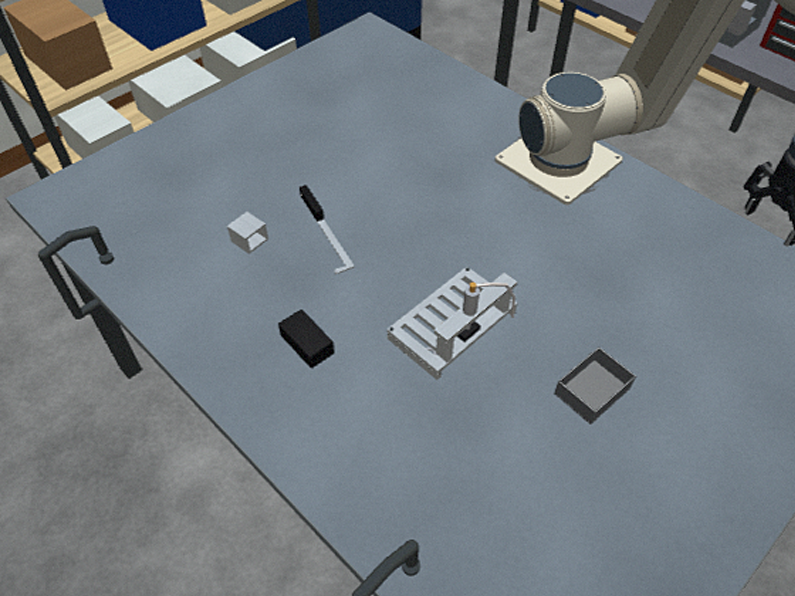

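The top view shows the stand with its front facing world −y (corners near (386,275) and (383,407) in the enlarged picture). The washer glimpses through the top slot at about (340,293), and the probe's handle is near (603,355). I'll crop in for detail.

```bash
python3 - <<'E'
from h import *
a=save('top','t1.png',(205,185,280,295),5.4);
b=save('top','t2.png',(335,200,455,270),6.5)
b=save('scene','s1.png',(265,180,375,275),6)
E
```

```text
(no output)
```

View pics/t1.png

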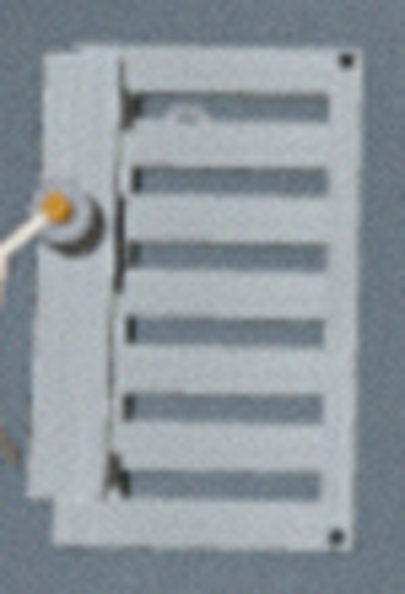

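View pics/t2.png

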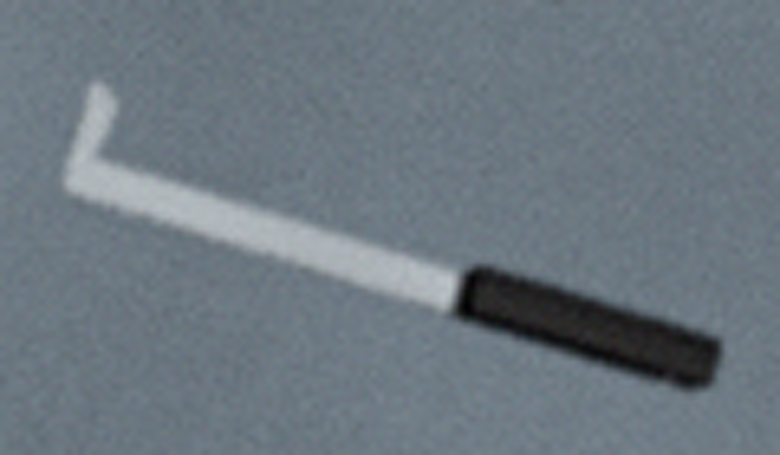

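View pics/s1.png

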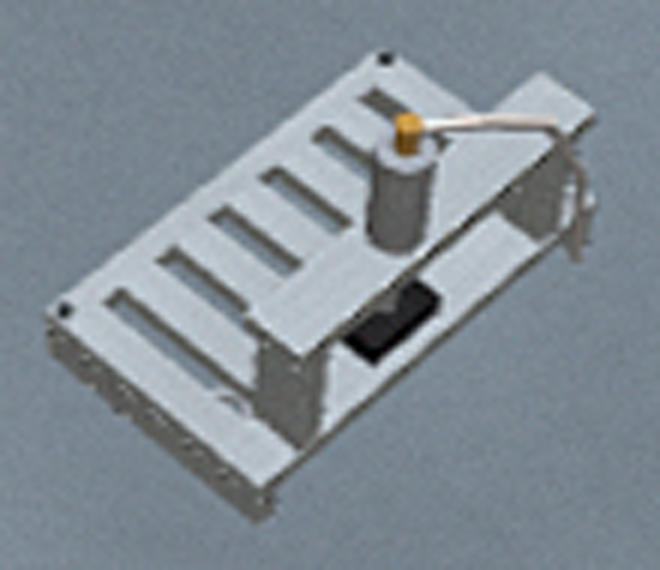

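The crops show the stand clearly: front corners at t1 (362,48) and (352,550), and the washer's arc in the top slot near t1 (186,108). In t2 the probe's handle runs from (470,290) to (710,365).

```bash
cat > fit.py <<'E'
from h import *
from scipy.optimize import least_squares
np.set_printoptions(precision=4,suppress=True)
C={'t1':('top',205,185,5.4),'t2':('top',335,200,6.5),'s1':('scene',265,180,6)}
def px(c,u,v): n,a,b,s=C[c]; return n,(a+(u+.5)/s-.5,b+(v+.5)/s-.5)
def P(c,u,v,z): n,p=px(c,u,v); return ray(n,p,z)[:2]
def rt(q,p): c,s=np.cos(q[2]),np.sin(q[2]); return np.array([q[0]+c*p[0]-s*p[1],q[1]+s*p[0]+c*p[1]])
def inv(q,w): d=w-q[:2]; c,s=np.cos(q[2]),np.sin(q[2]); return np.array([c*d[0]+s*d[1],-s*d[0]+c*d[1]])
def fit(L,q0):
    f=lambda q:np.concatenate([rt(q,m)-P(c,u,v,z) for c,u,v,z,m in L])
    o=least_squares(f,q0);return o.x,f(o.x).reshape(-1,2)
E
python3 - <<'E'
from fit import *
T=[('t1',362,48,.034,(.119,-.07)),('t1',352,550,.034,(-.119,-.07)),('t1',53,547,.034,(-.119,.07)),('t1',328,107,.034,(.09,-.055)),('t1',319,485,.034,(-.09,-.055))]
S=[('s1',47,318,.034,(.119,-.07)),('s1',378,52,.034,(-.119,-.07)),('s1',265,490,.034,(.119,.07))]
for L in(T,S,T+S):
    q,e=fit(L,[.57,.17,0]);print(q,np.degrees(q[2]),'\n',e*1e3)
for c,u,v in[('t1',186,106),('t1',165,118),('t1',207,118),('t1',186,116),('s1',230,390),('s1',215,402),('s1',250,408)]:
    print('washer px',c,u,v,inv(q,P(c,u,v,.005))*1e3)
G=[('t2',720,345,.034,(-.055,-.01)),('t2',460,312,.001,(.045,.01)),('t2',66,188,.004,(.207,.008)),('t2',88,84,.004,(.203,-.038)),('t2',484,266,.034,(.045,-.01))]
g,e=fit(G,[.55,-.25,1.3]);print('probe',g,np.degrees(g[2]),'\n',e*1e3)
print('toe in stand',inv(q,rt(g,(.207,-.022))))
E
```

```text
[0.5724 0.1642 0.0025] 0.14388863633764584 
 [[-0.4057  0.7474]
 [ 0.3034  0.0981]
 [ 1.0784  0.1395]
 [-0.401  -0.0748]
 [-0.575  -0.9102]]
[0.5713 0.1638 0.0131] 0.7518153793648509 
 [[ 0.4831 -0.2385]
 [-2.088  -0.9809]
 [ 1.6049  1.2193]]
[0.572  0.1642 0.0068] 0.39078697597220124 
 [[-0.5755  1.2574]
 [ 0.1384 -0.4175]
 [ 0.3101 -0.3789]
 [-0.6348  0.3099]
 [-0.8053 -1.3011]
 [ 0.7164 -0.5645]
 [-1.8696  0.1927]
 [ 2.7204  0.9021]]
washer px t1 186 106 [95.3706 15.3814]
washer px t1 165 118 [89.3139 25.5482]
washer px t1 207 118 [89.5012  4.944 ]
washer px t1 186 116 [90.4008 15.2678]
washer px s1 230 390 [71.8705  6.8425]
washer px s1 215 402 [81.9294  6.5793]
washer px s1 250 408 [72.7326 20.6591]
probe [ 0.5544 -0.2976  1.2781] 73.22999165493125 
 [[ 2.0598 -2.9386]
 [-2.3166  5.4037]
 [-0.7748  1.937 ]
 [-0.4785 -6.1021]
 [ 1.5102  1.7   ]]
toe in stand [ 0.0614 -0.2704]
```

```bash
cat >> fit.py <<'E'
Q=np.array([.5722,.1642,.0045])
def st():
    s=r.get_state(); from scipy.spatial.transform import Rotation as R
    M=R.from_rotvec(s['eef_rot']).as_matrix(); yaw=np.arctan2(M[1,0],M[0,0])
    print('t',round(s['time'],2),'p',np.array(s['eef_pos']),'yaw',round(np.degrees(yaw),2),'tilt',round(np.degrees(np.arccos(-M[2,2])),2),'F',np.array(s['force']),'T',np.array(s['ft_torque']),'op',round(s['opening'],3),s['gripper_force'],'q6',round(s['joint_pos'][5],2))
    return s,M
def to(M,s,w): return M.T@(np.array(w)-s['eef_pos'])
E
python3 - <<'E'
from fit import *
H=[('t2',720,345,.034,(-.055,-.01)),('t2',484,266,.034,(.045,-.01))]
B=[('t2',66,188,.004,(.207,.008)),('t2',92,82,.004,(.207,-.038)),('t2',450,314,.0,(.045,.008))]
for G in (H+B,B,H):
    g,e=fit(G,[.55,-.25,1.3]);print('probe',g,np.degrees(g[2]),'\n',e*1e3)
    for u in(('t2',695,388,.02),('t2',457,312,.0)): print(inv(g,P(*u))*1e3)
E
```

```text
probe [ 0.553  -0.2975  1.268 ] 72.65359672885975 
 [[ 0.0612 -2.7445]
 [ 0.4733  1.5989]
 [-0.2006  1.531 ]
 [ 0.2677 -1.4977]
 [-0.6016  1.1123]]
[-51.3823   7.937 ]
[41.6798  5.4408]
probe [ 0.5545 -0.2983  1.2774] 73.189142430813 
 [[-0.547   1.1603]
 [ 0.0475 -1.4573]
 [ 0.4994  0.2969]]
[-50.9166  10.1277]
[42.1181  6.7617]
probe [ 0.5528 -0.2968  1.2586] 72.11400827826186 
 [[-0.6549 -2.0292]
 [ 0.6549  2.0292]]
[-52.0122   7.0692]
[41.0693  5.4494]
```

>>> step_arm --grip '[0.085, 0.085, 0.085, 0.085, 0.085, 0.085, 0.085, 0.085]' --pt "0 0 0" --pt "0 0 0" --pt "0 0 0" --pt "0 0 0" --pt "0 0 0" --pt "0 0 0" --pt "0 0 0" --pt "0 0 0" --roll '[8.5, 8.5, 8.5, 8.5, 8.5, 8.5, 8.5, 8.5]'

```text
time: 1.95
eef_pos: [0.1386, 0.5322, 0.2313]
eef_rot: [2.081, 2.354, 0.0]
force: [0.2, -0.6, 0.1]
opening: 1.001
gripper_force: 0.0
```

>>> step_arm --grip '[0.085, 0.085, 0.085, 0.085, 0.085, 0.085, 0.085, 0.085]' --pt "0 0 0" --pt "0 0 0" --pt "0 0 0" --pt "-0.0335 0.032 0" --pt "-0.0335 0.032 0" --pt "-0.0335 0.032 0" --pt "-0.0335 0.032 0" --pt "-0.0335 0.032 0" --roll '[8.2, 8.2, 8.1, 0, 0, 0, 0, 0]'

```text
time: 2.75
eef_pos: [0.2426, 0.3235, 0.2314]
eef_rot: [2.526, 1.867, 0.001]
force: [0.7, 0.2, -0.0]
opening: 0.996
gripper_force: 0.0
```

>>> step_arm --grip '[0.085, 0.085, 0.085, 0.085, 0.085, 0.085, 0.085, 0.085]' --pt "-0.0335 0.032 0" --pt "-0.0335 0.032 0" --pt "-0.0335 0.032 0" --pt "-0.0335 0.032 0" --pt "-0.0335 0.032 0" --pt "-0.0335 0.032 0" --pt "-0.0335 0.032 0" --pt "-0.0335 0.032 0" --roll '[0, 0, 0, 0, 0, 0, 0, 0]'

```text
time: 3.55
eef_pos: [0.4086, -0.0084, 0.2316]
eef_rot: [2.527, 1.866, 0.001]
force: [1.3, 0.7, 0.1]
opening: 0.993
gripper_force: 0.0
```

>>> step_arm --grip '[0.085, 0.085, 0.085, 0.085, 0.085, 0.085, 0.085, 0.085]' --pt "-0.0335 0.032 0" --pt "-0.0335 0.032 0" --pt "-0.0335 0.032 0" --pt "-0.0335 0.032 0" --pt "-0.0335 0.032 0" --pt "-0.0335 0.032 0" --pt "-0.0335 0.032 0" --pt "0 0 0" --roll '[0, 0, 0, 0, 0, 0, 0, 0]'

```text
time: 4.35
eef_pos: [0.5547, -0.3011, 0.2289]
eef_rot: [-2.529, -1.862, 0.002]
force: [-0.6, 0.1, -1.6]
opening: 0.993
gripper_force: 0.0
```

```bash
python3 - <<'E'
from fit import *
s,M=st(); print(to(M,s,[.554,-.2975,.0]))
E
```

```text
t 4.35 p [ 0.5547 -0.3011  0.2289] yaw 72.71 tilt 0.08 F [-0.5822  0.0768 -1.6224] T [ 0.0343  0.0673 -0.0469] op 0.993 0.0 q6 1.24
[ 0.0033 -0.0014  0.2289]
```

>>> step_arm --grip '[0.085, 0.085, 0.085, 0.085, 0.085, 0.085, 0.085, 0.085]' --pt "0.003 0 0.04" --pt "0 0 0.04" --pt "0 0 0.04" --pt "0 0 0.04" --pt "0 0 0.03" --pt "0 0 0.015" --pt "0 0 0.01" --pt "0 0 0" --roll '[0, 0, 0, 0, 0, 0, 0, 0]'

```text
time: 5.15
eef_pos: [0.5537, -0.2929, 0.0153]
eef_rot: [-2.526, -1.866, 0.001]
force: [-0.4, -0.6, 0.5]
opening: 1.0
gripper_force: 0.0
```

```bash
python3 - <<'E'
from fit import *
s,M=st(); print(to(M,s,[.554,-.2975,.008]))
E
```

```text
t 5.15 p [ 0.5537 -0.2929  0.0153] yaw 72.91 tilt 0.1 F [-0.4424 -0.628   0.5202] T [-0.0098  0.0008 -0.0489] op 1.0 0.0 q6 1.25
[-0.0043  0.0016  0.0073]
```

Lower 7 mm, back 4 mm, and close.

>>> step_arm --grip '[0.085, 0.085, 0.01, 0.01, 0.01, 0.01, 0.01, 0.01]' --pt "-0.004 0.0015 0.006" --pt "0 0 0" --pt "0 0 0" --pt "0 0 0" --pt "0 0 0" --pt "0 0 0" --pt "0 0 0" --pt "0 0 0" --roll '[0, 0, 0, 0, 0, 0, 0, 0]'

```text
time: 5.95
eef_pos: [0.5547, -0.2978, 0.0107]
eef_rot: [2.526, 1.866, 0.0]
force: [0.2, 0.4, 3.3]
opening: 0.223
gripper_force: 60.0
```

```bash
python3 - <<'E'
from fit import *
s,M=st(); save('top','t3.png',(335,200,455,270),6.5)
E
```

```text
t 5.95 p [ 0.5547 -0.2978  0.0107] yaw 72.9 tilt 0.04 F [0.1539 0.3566 3.2676] T [0.0412 0.0695 0.0098] op 0.223 60.00296652317047 q6 1.24
```

View pics/t3.png

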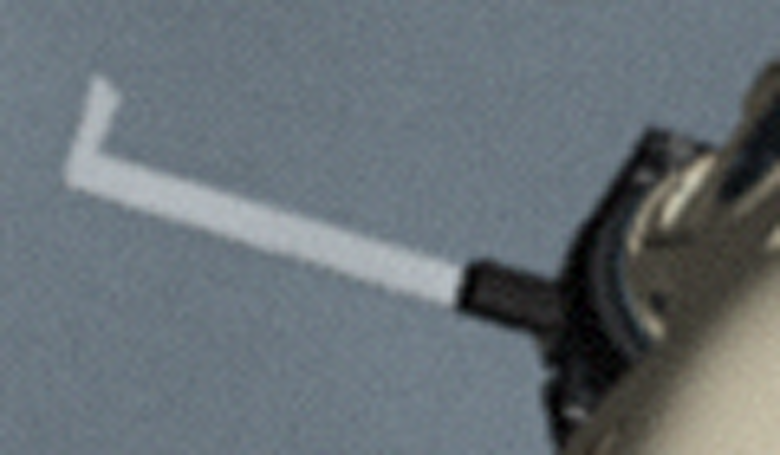

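The probe is held at the middle of the handle and aligned (blade from (66,180) to (470,285)). Now I'll lift it slightly, turn it square to the stand and move to the front.

>>> step_arm --grip '[0.01, 0.01, 0.01, 0.01, 0.01, 0.01, 0.01, 0.01]' --pt "0 0 -0.008" --pt "0 0 0" --pt "0 0 0" --pt "0 0 0" --pt "0.03 0.009 0" --pt "0.045 0.01 0" --pt "0.045 0.01 0" --pt "0.03 0.008 0" --roll '[0, -6, -6, -5.3, 0, 0, 0, 0]'

```text
time: 6.8
eef_pos: [0.5908, -0.145, 0.0185]
eef_rot: [-2.216, -2.226, -0.0]
force: [-0.7, -0.4, -1.2]
opening: 0.218
gripper_force: 59.2
```

>>> step_arm --grip '[0.01, 0.01, 0.01, 0.01]' --pt "0.01 0 0" --pt "0 0 0" --pt "0 0 0" --pt "0 0 0" --roll '[0, 0, 0, 0]'

```text
time: 7.2
eef_pos: [0.5908, -0.139, 0.0183]
eef_rot: [2.219, 2.224, -0.0]
force: [0.8, -0.9, -1.6]
opening: 0.224
gripper_force: 59.3
```

```bash
python3 - <<'E'
from fit import *
s,M=st(); p=s['eef_pos']; print('tcp in stand',inv(Q,p[:2])*1e3)
k=(220,190,340,280); save('top','t4.png',k,6.5)
from scipy.spatial.transform import Rotation as R
h=p[2]-.0107
for m in((.207,.008),(.207,-.038),(.195,-.032),(.045,.008)):
    w=rt((p[0],p[1],np.arctan2(M[1,0],M[0,0])),m); u=proj('top',[*w,h+.004]); print(m,(u-k[:2]+.5)*6.5-.5)
E
```

```text
t 7.2 p [ 0.5908 -0.139   0.0183] yaw 90.11 tilt 0.02 F [ 0.7701 -0.9461 -1.5867] T [-0.0302 -0.0015  0.0107] op 0.224 59.25645411014557 q6 1.2
tcp in stand [  17.1965 -303.2732]
(0.207, 0.008) [398.4953 305.5912]
(0.207, -0.038) [400.1423 191.9017]
(0.195, -0.032) [429.7235 207.0816]
(0.045, 0.008) [803.3831 311.5182]
```

View pics/t4.png

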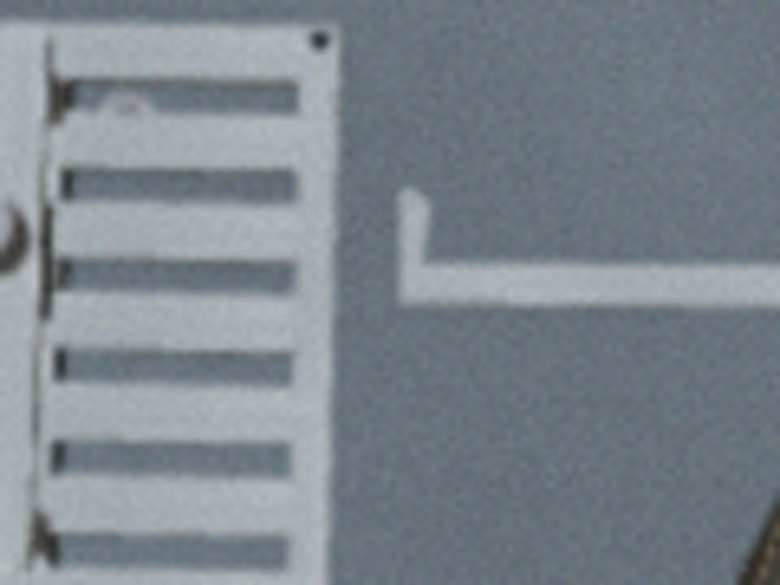

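The predicted probe outline matches the picture (toe at (400,190)–(400,305)), with about 10 mm between the toe's end and the washer. Next I'll lower it and go in.

>>> step_arm --grip '[0.01, 0.01, 0.01, 0.01]' --pt "0 0 0.004" --pt "0 0 0.0025" --pt "0 0 0" --pt "0 0 0" --roll '[0, 0, 0, 0]'

```text
time: 7.65
eef_pos: [0.5908, -0.1377, 0.0116]
eef_rot: [-2.218, -2.225, 0.0]
force: [-0.6, 0.5, -1.4]
opening: 0.221
gripper_force: 59.3
```

>>> step_arm --grip '[0.01, 0.01, 0.01, 0.01, 0.01, 0.01, 0.01, 0.01]' --pt "0.015 0 0" --pt "0.02 0 0" --pt "0.02 0 0" --pt "0.02 0 0" --pt "0.02 0 0" --pt "0.018 0 0" --pt "0.009 0 0" --pt "0 0 0" --roll '[0, 0, 0, 0, 0, 0, 0, 0]'

```text
time: 8.45
eef_pos: [0.5904, -0.0141, 0.0119]
eef_rot: [-2.215, -2.228, -0.0]
force: [-0.0, -0.4, -0.8]
opening: 0.221
gripper_force: 59.3
```

>>> step_arm --grip '[0.01, 0.01, 0.01, 0.01]' --pt "0.002 0 0" --pt "0.002 0 0" --pt "0.001 0 0" --pt "0 0 0" --roll '[0, 0, 0, 0]'

```text
time: 8.85
eef_pos: [0.5905, -0.0109, 0.0117]
eef_rot: [-2.218, -2.225, 0.0]
force: [-0.7, -0.4, -1.5]
opening: 0.224
gripper_force: 59.3
```

>>> step_arm --grip '[0.01, 0.01, 0.01]' --pt "0.0015 0 0" --pt "0.0015 0 0" --pt "0 0 0" --roll '[0, 0, 0]'

```text
time: 9.15
eef_pos: [0.5904, -0.0075, 0.0118]
eef_rot: [-2.218, -2.225, 0.0]
force: [0.8, 0.0, -0.7]
opening: 0.222
gripper_force: 59.3
```

>>> step_arm --grip '[0.01, 0.01, 0.01]' --pt "0.0015 0 0" --pt "0.0015 0 0" --pt "0 0 0" --roll '[0, 0, 0]'

```text
time: 9.45
eef_pos: [0.5904, -0.0049, 0.0118]
eef_rot: [2.217, 2.225, -0.001]
force: [-1.1, -3.0, -1.2]
opening: 0.22
gripper_force: 59.4
```

>>> step_arm --grip '[0.01, 0.01]' --pt "0 0 0" --pt "0 0 0" --roll '[0, 0]'

```text
time: 9.65
eef_pos: [0.5905, -0.0048, 0.0118]
eef_rot: [2.218, 2.225, -0.0]
force: [-0.3, -3.4, 0.3]
opening: 0.223
gripper_force: 59.4
```

```bash
python3 - <<'E'
from fit import *
s,M=st()
E
```

```text
t 9.65 p [ 0.5905 -0.0048  0.0118] yaw 90.19 tilt 0.02 F [-0.3141 -3.4065  0.2761] T [-0.7525  0.1771 -0.0284] op 0.223 59.404640793800354 q6 1.42
```

>>> step_arm --grip '[0.01, 0.01]' --pt "0.0007 0 0" --pt "0 0 0" --roll '[0, 0]'

```text
time: 9.85
eef_pos: [0.5904, -0.0048, 0.0119]
eef_rot: [2.217, 2.224, -0.002]
force: [-1.3, -7.5, -0.1]
opening: 0.219
gripper_force: 59.4
```

The backstop is felt at about stand y = 38 mm. I'll ease off to a light contact and sweep sideways.

>>> step_arm --grip '[0.01, 0.01, 0.01, 0.01, 0.01, 0.01]' --pt "-0.0006 0 0" --pt "0 0.002 0" --pt "0 0.003 0" --pt "0 0.003 0" --pt "0 0.002 0" --pt "0 0 0" --roll '[0, 0, 0, 0, 0, 0]'

```text
time: 10.45
eef_pos: [0.6002, -0.005, 0.0116]
eef_rot: [-2.217, -2.225, 0.002]
force: [-3.5, -6.6, -0.1]
opening: 0.215
gripper_force: 59.8
```

>>> step_arm --grip '[0.01, 0.01, 0.01, 0.01, 0.01, 0.01]' --pt "-0.0005 0 0" --pt "0 0.002 0" --pt "0 0.003 0" --pt "0 0.003 0" --pt "0 0.002 0" --pt "0 0 0" --roll '[0, 0, 0, 0, 0, 0]'

```text
time: 11.05
eef_pos: [0.6108, -0.0049, 0.0117]
eef_rot: [2.217, 2.225, 0.0]
force: [-1.5, -3.6, -0.7]
opening: 0.223
gripper_force: 59.5
```

>>> step_arm --grip '[0.01, 0.01, 0.01, 0.01, 0.01, 0.01]' --pt "0 0.001 0" --pt "0 0.002 0" --pt "0 0.002 0" --pt "0 0.002 0" --pt "0 0.001 0" --pt "0 0 0" --roll '[0, 0, 0, 0, 0, 0]'

```text
time: 11.65
eef_pos: [0.6185, -0.005, 0.0117]
eef_rot: [2.218, 2.225, -0.0]
force: [-1.3, -4.5, -1.5]
opening: 0.224
gripper_force: 59.5
```

>>> step_arm --grip '[0.01, 0.01, 0.01, 0.01, 0.01, 0.01, 0.01]' --pt "-0.0002 0.001 0" --pt "0 0.002 0" --pt "0 0.002 0" --pt "0 0.002 0" --pt "0 0.001 0" --pt "0 0.001 0" --pt "0 0 0" --roll '[0, 0, 0, 0, 0, 0, 0]'

```text
time: 12.35
eef_pos: [0.6277, -0.005, 0.0118]
eef_rot: [2.218, 2.225, 0.0]
force: [-0.7, -2.2, -0.8]
opening: 0.222
gripper_force: 59.4
```

```bash
python3 - <<'E'
from fit import *
st(); save('top','t5.png',(205,185,305,260),7.8)
E
```

```text
t 12.35 p [ 0.6277 -0.005   0.0118] yaw 90.2 tilt 0.02 F [-0.651  -2.2311 -0.7531] T [-0.5356  0.1842  0.0936] op 0.222 59.37603235244751 q6 1.43
```

View pics/t5.png

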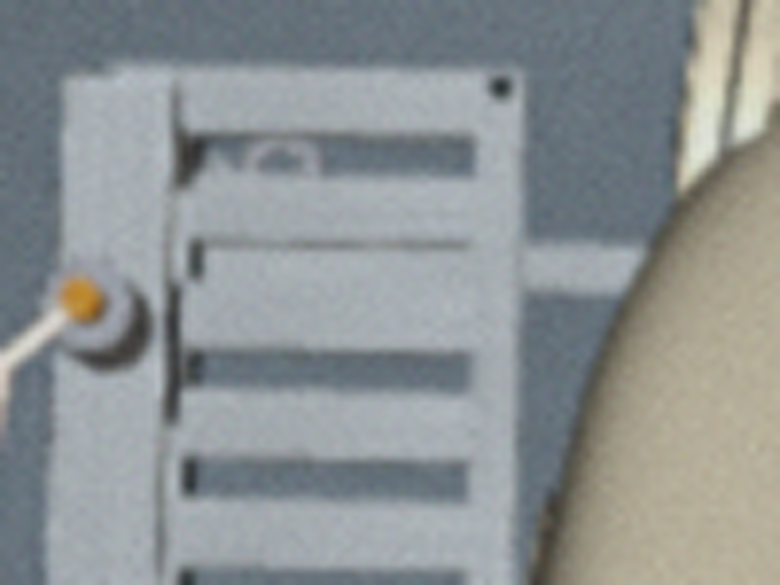

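The washer (now near (283,160)) has been nudged forward and sideways, and the toe's tip shows behind it at (220,160). I'll sweep a little further, then drag.

>>> step_arm --grip '[0.01, 0.01, 0.01, 0.01]' --pt "0 0.001 0" --pt "0 0.002 0" --pt "0 0.001 0" --pt "0 0 0" --roll '[0, 0, 0, 0]'

```text
time: 12.8
eef_pos: [0.6318, -0.005, 0.0118]
eef_rot: [2.217, 2.225, 0.001]
force: [-0.8, -1.7, -1.7]
opening: 0.22
gripper_force: 59.4
```

>>> step_arm --grip '[0.01, 0.01, 0.01, 0.01, 0.01, 0.01, 0.01, 0.01]' --pt "-0.001 0 0.0004" --pt "-0.002 0 0" --pt "-0.003 0 0" --pt "-0.004 0 0" --pt "-0.005 0 0" --pt "-0.005 0 0" --pt "-0.005 0 0" --pt "-0.005 0 0" --roll '[0, 0, 0, 0, 0, 0, 0, 0]'

```text
time: 13.6
eef_pos: [0.6316, -0.0356, 0.0114]
eef_rot: [2.218, 2.225, 0.0]
force: [0.1, 0.9, -1.7]
opening: 0.223
gripper_force: 59.4
```

```bash
python3 - <<'E'
from fit import *
st(); save('top','t6.png',(205,185,305,260),7.8)
E
```

```text
t 13.6 p [ 0.6316 -0.0356  0.0114] yaw 90.19 tilt 0.0 F [ 0.1083  0.927  -1.7493] T [0.0304 0.0041 0.0258] op 0.223 59.37010645866394 q6 1.38
```

View pics/t6.png

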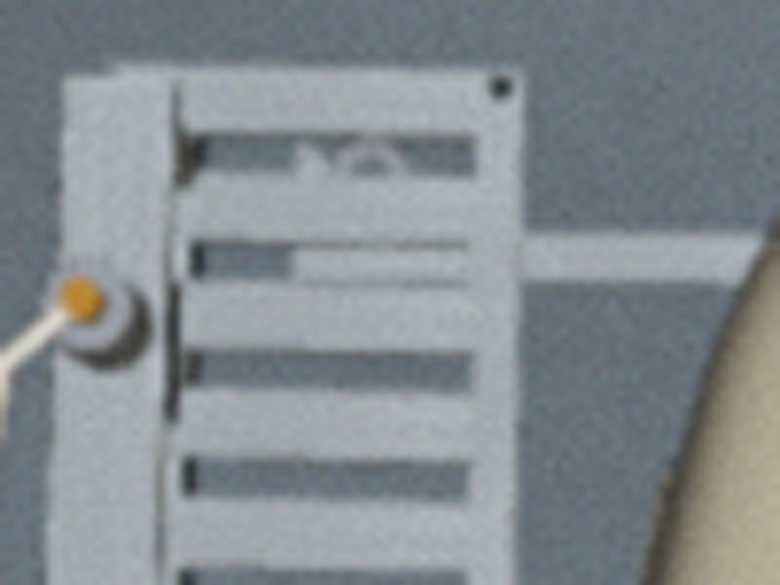

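The washer, now at (372,160), is following the toe at (305,160). I'll keep dragging.

>>> step_arm --grip '[0.01, 0.01, 0.01, 0.01, 0.01, 0.01, 0.01, 0.01]' --pt "-0.004 0 0" --pt "-0.006 0 0" --pt "-0.007 0 0" --pt "-0.007 0 0" --pt "-0.007 0 0" --pt "-0.007 0 0" --pt "-0.007 0 0" --pt "-0.007 0 0" --roll '[0, 0, 0, 0, 0, 0, 0, 0]'

```text
time: 14.45
eef_pos: [0.6317, -0.0877, 0.0114]
eef_rot: [-2.218, -2.225, 0.0]
force: [-0.2, 0.6, -1.2]
opening: 0.223
gripper_force: 59.4
```

>>> step_arm --grip '[0.01, 0.01, 0.01, 0.01, 0.01, 0.01, 0.01, 0.01]' --pt "-0.007 0 0" --pt "-0.007 0 0" --pt "-0.007 0 0" --pt "-0.007 0 0" --pt "-0.007 0 0" --pt "-0.007 0 0" --pt "-0.007 0 0" --pt "-0.005 0 0" --roll '[0, 0, 0, 0, 0, 0, 0, 0]'

```text
time: 15.25
eef_pos: [0.632, -0.1418, 0.0114]
eef_rot: [2.218, 2.225, -0.0]
force: [-0.2, -0.0, -0.5]
opening: 0.221
gripper_force: 59.3
```

>>> step_arm --grip '[0.01, 0.01, 0.01, 0.01]' --pt "-0.003 0 0" --pt "-0.002 0 0" --pt "0 0 0" --pt "0 0 0" --roll '[0, 0, 0, 0]'

```text
time: 15.65
eef_pos: [0.6319, -0.1459, 0.0114]
eef_rot: [-2.217, -2.225, 0.0]
force: [-0.0, -1.1, -0.5]
opening: 0.219
gripper_force: 59.3
```

```bash
python3 - <<'E'
from fit import *
s,M=st(); save('top','t7.png',(205,185,345,290),5.6)
print('tcp stand',inv(Q,np.array(s['eef_pos'])[:2])*1e3)
for d in r.boxes_of('top','washer')[:2]: print(d, inv(Q,ray('top',d['pixel'],.004)[:2])*1e3)
E
```

```text
t 15.65 p [ 0.6319 -0.1459  0.0114] yaw 90.21 tilt 0.0 F [-0.0148 -1.1185 -0.4721] T [-0.013  -0.0202  0.0261] op 0.219 59.3166983127594 q6 1.21
tcp stand [  58.336 -310.361]
{'pixel': [294.8, 206.6], 'p': 0.59} [  90.5603 -132.0652]
```

View pics/t7.png

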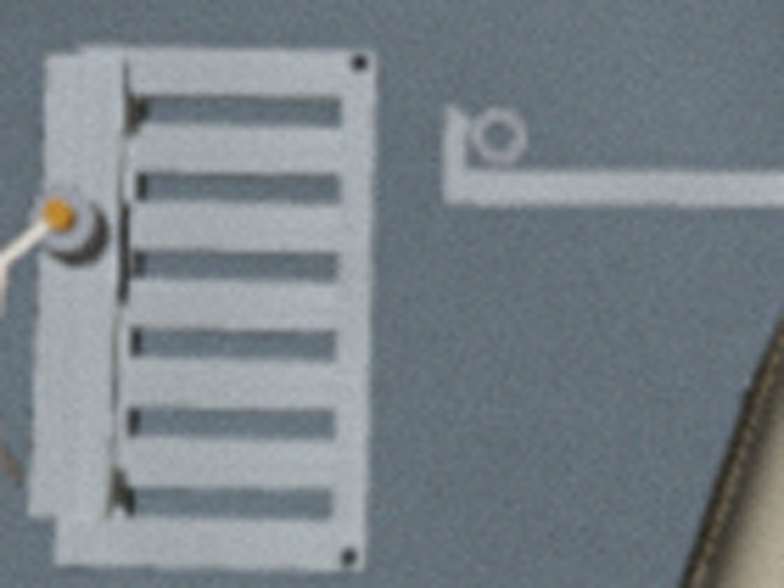

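The washer (498,137) lies out in front, and the toe at (455,155) is also clear of the table. Next I'll set the probe down and release it.

>>> step_arm --grip '[0.01, 0.01, 0.01, 0.01]' --pt "0 0 0.0005" --pt "0 0 0.0005" --pt "0 0 0" --pt "0 0 0" --roll '[0, 0, 0, 0]'

```text
time: 16.15
eef_pos: [0.632, -0.1459, 0.0107]
eef_rot: [2.217, 2.225, 0.0]
force: [-0.8, 2.1, 4.6]
opening: 0.221
gripper_force: 60.0
```

Contact with the bench. I'll open and rise straight up.

>>> step_arm --grip '[0.03, 0.045, 0.06, 0.06, 0.06, 0.06, 0.06, 0.06]' --pt "0 0 0" --pt "0 0 0" --pt "0 0 0" --pt "0 0 0" --pt "0 0 -0.005" --pt "0 0 -0.02" --pt "0 0 -0.04" --pt "0 0 -0.045" --roll '[0, 0, 0, 0, 0, 0, 0, 0]'

```text
time: 16.95
eef_pos: [0.6312, -0.1458, 0.1208]
eef_rot: [-2.216, -2.224, 0.002]
force: [1.1, -0.3, -0.6]
opening: 0.705
gripper_force: 0.0
```

>>> step_arm --grip '[0.06, 0.06, 0.06, 0.06, 0.06]' --pt "0 0 -0.04" --pt "0 0 -0.02" --pt "0 0 0" --pt "0 0 0" --pt "0 0 0" --roll '[0, 0, 0, 0, 0]'

```text
time: 17.45
eef_pos: [0.6314, -0.1458, 0.1791]
eef_rot: [-2.216, -2.224, 0.001]
force: [-0.1, 0.6, 0.0]
opening: 0.704
gripper_force: 0.0
```

```bash
python3 - <<'E'
from fit import *
st(); save('scene','s8.png',s=1.42)
E
```

```text
t 17.45 p [ 0.6314 -0.1458  0.1791] yaw 90.2 tilt 0.12 F [-0.064   0.6387  0.0169] T [-0.0557 -0.0163 -0.0221] op 0.704 0.0 q6 1.21
```

View pics/s8.png

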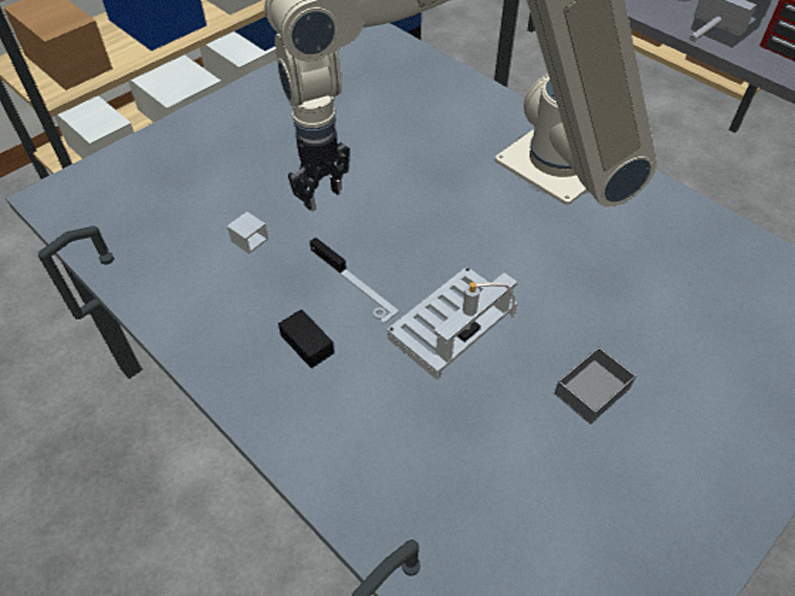

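The probe lies flat on the bench, the washer (380,312) is in front of the table, and the bystanders haven't moved.

```bash
python3 -c "
from plant import r
print(r.finish_job())"
```

```text
the job is handed in; nothing more can be done
None
```

The job is handed in: the washer was dragged out and lies on the bench about 50 mm in front of the table, and the probe is laid down flat with its toe about 33 mm in front of the table. The bystanders look untouched, the clock read 17.5 s, and the highest wrist force I read was under 8 N.

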